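Set the banding jig and tuck the pile of wax bars into it

TASK

Make the pile of three wax snap bars ready for its paper band: squeeze the red release lever of the jig's sliding fence, slide the fence out to its last notch while you hold the lever, and let go so that it latches. Then lift the three bars together as one pile, tuck the end of the pile under the jig's hold-down lip against the end wall by tilting it in, and lower the other end until the pile lies flat on the bed between end wall and fence, in the same order. Do not drop the pile in, and leave the jar, beaker and tape roll alone.

Things in the scene. Friction and masses are not known exactly. Their poses are not given: they have to be found in the camera images.
- bed (a point): On the bed of the jig, where the middle of the pile's underside belongs, 28 mm above the table. The jig is a fixed plywood board 150 x 225 mm, 12 mm high; on it rails 52 mm wide make the bed, with 16 mm of finger room below it at both sides. z up; y along the jig to its fixed end (robot's left at yaw 0); x across, away from the robot at yaw 0. No walls at y -36 to +31 mm once the fence is out.
- lip (a point): Middle of the free lower edge of the steel hold-down lip (60 mm wide in x, 3 mm thick), at y +48 mm of bed, 33 mm above the bed. Axes as bed. It overhangs the bed by 9 mm: the aluminium end wall's inner face is 9 mm farther in y, straight up to the lip. Side cheeks at x +-32 mm, y -17 to +10 mm from here, upright to 20 mm above the bed, then flaring outward to 28 mm.
- fence_foot (a point): Foot of the sliding fence's inner face, mid-width, on the bed; axes as bed: at y -17 mm of bed when joint fence is 0, -57 mm in the last notch (bed then 114 mm long). The fence is 80 mm wide, upright for 11 mm, then leaning outward 25 degrees, 26 mm high. Its cheeks (inner faces x +-32 mm, flaring outward above 13 mm, 22 mm high) reach 21 mm toward +y.
- fence (a joint): Slide of the fence, m; grows as the fence moves along -y of bed, away from the end wall (the bed gets longer). Notches at 0, 0.020 and 0.040 (the last, 0.8 mm before the end stop), each with 1 mm of play either way. It starts in notch 0. Locked unless the lever is squeezed; then about 1.5 N of friction.
- lever (a joint): Red release lever on the fence, rad: 0 at rest with its pawl down in a notch, 0.25 fully squeezed (toward the black post); the pawl clears the notches above about 0.16. Let go between notches it stays at about 0.14, its pawl on a tooth. Sprung outward, about 6 to 9 N at its top.
- squeeze (a point): Squeeze point, moves with the fence; axes as bed, 84 mm above the table, at y -67 mm of bed when joint fence is 0. Midway across x between the outer faces (x +-16 mm) of the fixed black post (30 mm wide in y, 10 mm higher than here) and the red lever (26 mm wide, on the -x side) when squeezed; at rest the lever's outer face is at about x -28 mm. 46 mm free below. Grip from above, closing along x.
- bar_green_mid (a point): Centre of the bottom bar of the pile, pale green wax. Each bar is 60 mm (x) x 110 mm (y) x 10 mm (z), 65 g, with a chunk pattern on top; the pile is 30 mm high and starts on a fixed wooden cooling stand 46 x 104 mm, 16 mm high, its long axis within 25 degrees of the table's y.
- bar_cream_mid (a point): Centre of the middle bar, cream: the centre of the pile. Axes as the green bar.
- bar_rose_mid (a point): Centre of the top bar, rose. Axes as the green bar.
- amber_glass: Amber glass candle jar, 64 mm wide, 85 mm high, loose; origin under its centre. Bystander.
- glass_beaker: Small glass beaker, 56 mm wide, 74 mm high, loose; origin under its centre. Bystander.
- tape: Roll of tape lying flat, 66 mm wide, 19 mm high, loose; origin under its centre. Bystander.

How it is judged:
On the way, in this order (a step that is already met when the one before it is completed fails the run):
1. The fence stands latched in its last notch, the lever let go (value of joint fence above 0.038 m and value of joint lever below 0.05 rad), for 0.2 s.
2. All three bars are lifted together, still one pile (height (world z) of bar_green_mid above 0.055 m and height (world z) of bar_cream_mid above 0.065 m and height (world z) of bar_rose_mid above 0.075 m and distance between bar_green_mid and bar_rose_mid below 0.026 m), for 0.2 s.
At the end, for the whole second after the job is handed in: Fence latched in its last notch (joint > 0.038, lever < 0.05 rad); bars flat on the bed in the order green, cream, rose: each within 6 mm (x) and 7 mm (y) of the bed point, 2.5 mm of its seated height (5, 15, 25 mm), tilt < 0.04 rad, within 0.10 rad of the bed's direction (all of step 1 and x of bar_green_mid in the frame of bed between -0.006 and 0.006 m and y of bar_green_mid in the frame of bed between -0.007 and 0.007 m and z of bar_green_mid in the frame of bed between 0.0025 and 0.0075 m and angle between each of bar_green_mid, bar_cream_mid, bar_rose_mid's own z axis and vertical below 0.04 rad and angle between the y axis of each of bar_green_mid, bar_cream_mid, bar_rose_mid and the y axis of bed, either way round below 0.1 rad and x of bar_cream_mid in the frame of bed between -0.006 and 0.006 m and y of bar_cream_mid in the frame of bed between -0.007 and 0.007 m and z of bar_cream_mid in the frame of bed between 0.0125 and 0.0175 m and x of bar_rose_mid in the frame of bed between -0.006 and 0.006 m and y of bar_rose_mid in the frame of bed between -0.007 and 0.007 m and z of bar_rose_mid in the frame of bed between 0.0225 and 0.0275 m); the robot touches nothing.
It fails at once if The pile is dropped into the jig: a bar moves faster than 0.35 m/s within 60 mm of the bed point ((distance between bar_green_mid and bed below 0.06 m and linear speed of bar_green above 0.35 m/s) or (distance between bar_cream_mid and bed below 0.06 m and linear speed of bar_cream above 0.35 m/s) or (distance between bar_rose_mid and bed below 0.06 m and linear speed of bar_rose above 0.35 m/s)).
It fails at once if The jar, the beaker or the tape roll is moved by more than 30 mm (distance of any of amber_glass, glass_beaker, tape from where it was at the start of the episode above 0.03 m).
It also fails if it takes over 48 s, if anything falls off the work surface, if the arm or the gripper's body presses on something with over 40 N, if the wrist force passes 120 N, or if a joint passes its speed limit or range.

ROBOT

A 7-joint arm with a two-finger parallel gripper is mounted at the origin on a cart in front of the work surface, level with it; the furniture and walls round the work are solid. World frame = base frame: x ahead of the robot, y to its left, z up, the work surface at z = 0. Lengths are in m, angles in rad, forces in N, time in s.
With the tool pointing down it reaches from about 0.4 to 0.85 m from the base axis. Payload 10.4 kg.
Tool frame: the origin (TCP) lies midway between the tips of the shut fingers; the grasp point (between the pads) lies 19 mm behind it (manip.hold_point_z is the distance from the TCP to the grasp point, in m); z points along the fingers, y is the line along which they close (so a half turn about z gives the same grasp; the last joint's range is limited). The gripper opens to 85 mm and grips with 20 to 120 N. Pads are 22 mm wide; open, the fingers measure 114 mm over their backs; the gripper's body (76 mm by 85 mm) begins 54 mm behind the grasp point. The pads swing forward as they close: fully open they stand 13 mm farther back than shut.
Start: joints at [1.096, 0.332, -0.065, 1.46, 0.022, 1.35, -0.088], TCP at [0.273, -0.562, 0.198] pointing down, gripper open.
Joint ranges: [-2.6, 2.6], [-0.5, 2.12], [-1.47, 1.34], [0.16, 2.42], [-1.27, 4.41], [0.06, 2.06], [-2.6, 2.6]. Speed limits (rad/s): [2.22, 2.22, 2.79, 2.79, 3.14, 3.14, 3.14].

INTERFACE

Orientations are given as a unit quaternion [x, y, z, w].
In Python, from workcell import manip, eyes, job gives the robot as it stands.
- The arm moves only by the shell command python3 -m crank 'ROWS' [FORCE]. ROWS is JSON, a list that holds one entry, the list of rows, each a list of 7 numbers: the finger opening in cm, from 0 to 8.54, then the shift along the world's x, y, z in cm, then the turn, a rotation vector about the world's x, y, z in degrees. In form: [[[hand, x, y, z, ax, ay, az], ...]]. A call has 1 to 20 rows; each row shifts and turns the commanded pose from where the row before left it; what a row does not reach is not made up. A row lasts 1/8 s, in which the tool goes at most 62.5 mm and 10.7 degrees, less where a joint would pass 70% of its speed; a pose out of reach is approached as far as the arm can. A call with a gripper value outside its range is refused whole. The fingers move at their own pace and stop on an object; FORCE is the grip in N (left out, the last holds). Time passes only in rows, so rows that do not move let the fingers close. It gives the time, the measured TCP pose, the force, the opening and the grip force at its end, in the units of the state.
- manip.get_obs(): the state, without advancing time (a new reading comes with each control period).
- eyes.camera(name): name is "scene" or "top"; returns (picture, depth): 420x560x3 uint8, red, green, blue; 420x560 float32, m along the optical axis (not along the pixel's ray), 0 where there is no reading.
- eyes.camera_params(name): a dict with "fx", "fy", "cx", "cy" (pixels), "world_from_camera" (4x4, takes a point from camera to world coordinates). Camera axes: x right, y down, z forward; pixel columns grow to the right and rows downward; lengths in m; the calibration is good to about 2 mm. A picture is of the moment at which its call begins. camera_params takes no time and is no camera call.
- job.hand_in(): hands the job in; it is judged then, once.
The state is a dict: "clock": time; "joint_pos": joint angles; "joint_velocities": joint speeds; "tau": joint torques, N m; "position": TCP position; "ee_rot": TCP orientation; "ft_force": force on the tool from outside, world axes, zero at the start; "torque": the same for the moment, N m; "grip_width": opening from 0.0 (shut) to 1.0 (fully open); "grasp_force": force on a finger pad.
Only numpy, scipy, OpenCV 4.12 (cv2) and the standard library are available. Lean on these libraries where they do the work, as an engineer would, in place of code of your own. Each camera call takes 0.05 s, during which the arm holds its last target. There are 200 camera calls.

## Working session

There is one attempt and no reset: what is moved stays moved. The work goes in short steps, Python scripts to look and compute and a shell command to move; the robot and the scene stay as the last step left them, time stands still between calls to the robot, and variables do not carry over. Pictures are saved under pics/ and viewed, at most 10 in all, crops included, and the job is handed in when it is done.

```bash
mkdir -p pics; ls; cat > h.py <<'E'
import numpy as np, cv2
from workcell import manip, eyes, job
def shot(n,f):
    p,d=eyes.camera(n); cv2.imwrite(f'pics/{f}.png',cv2.cvtColor(p,cv2.COLOR_RGB2BGR)); np.savez(f'pics/{f}.npz',d=d,p=p); return p,d
def pt(n,f,u,v,r=1):
    d=np.load(f'pics/{f}.npz')['d']; P=eyes.camera_params(n)
    w=d[v-r:v+r+1,u-r:u+r+1]; z=np.median(w[w>0])
    return (P['world_from_camera']@[(u-P['cx'])/P['fx']*z,(v-P['cy'])/P['fy']*z,z,1])[:3]
def cloud(n,f):
    d=np.load(f'pics/{f}.npz')['d']; P=eyes.camera_params(n)
    v,u=np.indices(d.shape); X=np.stack([(u-P['cx'])/P['fx']*d,(v-P['cy'])/P['fy']*d,d,np.ones_like(d)],-1)
    return (X@P['world_from_camera'].T)[...,:3]
E
python3 - <<'E'
from h import *
o=manip.get_obs(); print(o)
shot('scene','s0'); shot('top','t0')
for n in('scene','top'): print(eyes.camera_params(n))
E
```

```text
pics
{'clock': 0.0, 'joint_pos': array([ 1.09639448,  0.33281891, -0.06469192,  1.46092146,  0.02160514,
        1.34988218, -0.08849659]), 'joint_velocities': array([-0.00066088, -0.00286508, -0.00126794, -0.001537  ,  0.00044034,
       -0.0011635 ,  0.00060991]), 'tau': array([ 1.05252755e-04, -6.25452161e+01,  4.88950917e-02, -3.91602838e+01,
        1.61572709e-02,  9.83221427e-03, -2.39776728e-05]), 'position': array([ 0.27267865, -0.56193083,  0.19675849]), 'ee_rot': array([ 9.74590537e-01,  2.23992947e-01, -1.83089902e-04, -6.41542718e-04]), 'ft_force': array([-0.27239057, -0.21782057, -0.21434671]), 'torque': array([ 0.07433679,  0.01242686, -0.03139807]), 'grasp_force': 0.0, 'grip_width': 1.001020146238407}
{'fx': 540.7364902551766, 'fy': 540.7364902551766, 'cx': 280.0024939217236, 'cy': 210.308425125413, 'world_from_camera': array([[-0.42793422, -0.40811074,  0.80642292, -0.34938232],
       [-0.90376324,  0.1841568 , -0.38639136,  0.61744155],
       [ 0.0091822 , -0.89416548, -0.44764248,  0.57082662],
       [ 0.        ,  0.        ,  0.        ,  1.        ]])}
{'fx': 496.84972279834415, 'fy': 496.84972279834415, 'cx': 282.26945836211047, 'cy': 205.71777764358868, 'world_from_camera': array([[ 1.60847542e-02, -9.93479960e-01,  1.12866514e-01,
         4.25269006e-01],
       [-9.99870169e-01, -1.60905753e-02,  8.59438341e-04,
         1.81728590e-01],
       [ 9.62252377e-04, -1.12865685e-01, -9.93609788e-01,
         1.08057231e+00],
       [ 0.00000000e+00,  0.00000000e+00,  0.00000000e+00,
         1.00000000e+00]])}
```

View pics/t0.png

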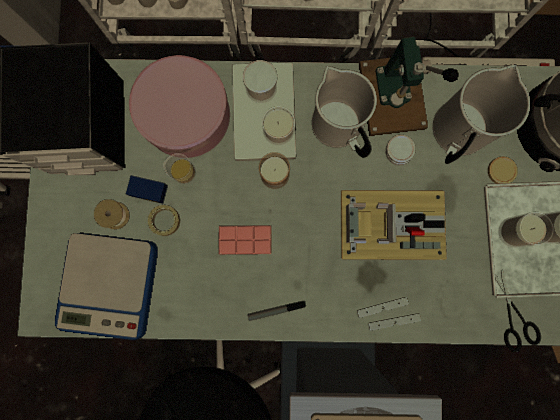

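View pics/s0.png

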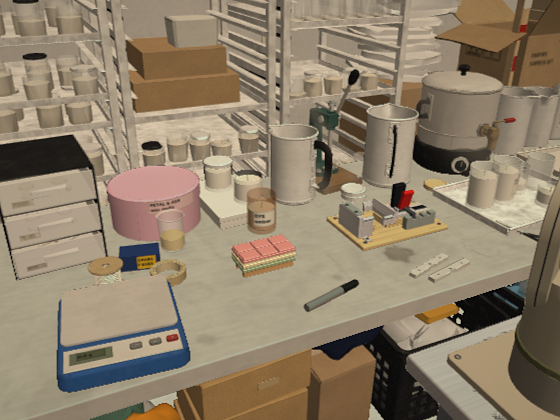

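The top picture shows the rose pile at about (245,240) and the jig at about (393,225), its end wall on the left and red lever at (416,232). The jar is at (274,170), the beaker at (179,168) and the tape at (164,219). I'll enlarge the jig and measure.

```bash
python3 - <<'E'
from h import *
p=cv2.imread('pics/t0.png'); c=cv2.resize(p[180:270,330:460],None,fx=6,fy=6,interpolation=cv2.INTER_CUBIC); cv2.imwrite('pics/t0j.png',c)
X=cloud('top','t0'); 
def rect(m):
    q=X[m][:,:2].astype(np.float32); (c,s,a)=cv2.minAreaRect(q); return c,s,a,np.median(X[m][:,2])
hsv=cv2.cvtColor(p,cv2.COLOR_BGR2HSV)
v,u=np.indices(p.shape[:2])
m=(abs(X[...,2]-.046)<.006)&(u>210)&(u<280)&(v>215)&(v<262); print('pile',m.sum(),rect(m), X[m].mean(0))
m=(abs(X[...,2]-.012)<.004)&(u>335)&(u<450)&(v>185)&(v<265); print('board',m.sum(),rect(m))
m=(X[...,2]>.057)&(X[...,2]<.068)&(u>335)&(u<372)&(v>185)&(v<265); print('lip',m.sum(),rect(m))
for a in [(274,170),(179,168),(164,219)]: print(pt('top','t0',*a))
E
```

```text
pile 1481 ((0.47217655181884766, 0.25949957966804504), (0.05860024318099022, 0.10921777784824371), 0.928310215473175, np.float64(0.04603775130942522)) [0.47145603 0.25928793 0.04591203]
board 4075 ((0.5106377005577087, -0.05716468393802643), (0.1496342122554779, 0.2259906679391861), 0.9206421971321106, np.float64(0.012336885868993619))
lip 352 ((0.5091658234596252, 0.02823033556342125), (0.08086308091878891, 0.035489629954099655), 1.310939908027649, np.float64(0.06380709671101281))
[0.61735247 0.20120408 0.05186875]
[0.62281588 0.40593682 0.02818186]
[0.51459133 0.43994845 0.0010085 ]
```

View pics/t0j.png

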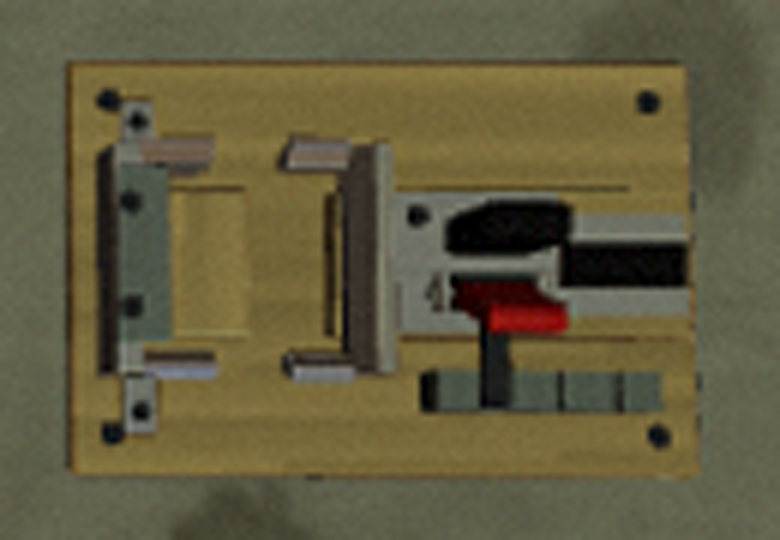

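```bash
cat >> h.py <<'E'
def ray(n,u,v,z):
    P=eyes.camera_params(n); T=P['world_from_camera']; r=T[:3,:3]@[(u-P['cx'])/P['fx'],(v-P['cy'])/P['fy'],1]; o=T[:3,3]
    return o+r*(z-o[2])/r[2]
def edge_yaw(n,f,m):
    # yaw of the long axis via mask contour extent lines
    X=cloud(n,f)[m]; q=X[:,:2]-X[:,:2].mean(0); w,V=np.linalg.eigh(np.cov(q.T)); a=V[:,1]; a=a*np.sign(a[1]); return np.degrees(np.arctan2(-a[0],a[1]))
E
python3 - <<'E'
from h import *
X=cloud('top','t0'); p=cv2.imread('pics/t0.png'); v,u=np.indices(p.shape[:2])
J=(u>335)&(u<452)&(v>185)&(v<265)
def st(n,m): q=X[m]; print(n,m.sum(),np.percentile(q,[2,50,98],axis=0).round(4).tolist())
st('post',J&(X[...,2]>.088))
b,g,r=[p[...,i].astype(int) for i in range(3)]
red=J&(r>110)&(g<60); st('red',red); st('redtop',red&(X[...,2]>X[red][:,2].max()-.008))
st('lip',J&(u<372)&(X[...,2]>.061)&(X[...,2]<.068))
st('fence',J&(u>380)&(u<398)&(X[...,2]>.045)&(X[...,2]<.06))
c=lambda a,b,z: print((a,b),ray('top',330+(a-.0)/6-.5+.08,180+b/6-.5+.08,z).round(4))
for a,b,z in [(171,165,.064),(171,340,.064),(118,163,.064),(69,62,.012),(69,475,.012),(685,62,.012),(698,475,.012),(108,100,.012),(648,101,.012),(112,433,.012),(659,436,.012)]: c(a,b,z)
m=(abs(X[...,2]-.046)<.006)&(u>210)&(u<280)&(v>215)&(v<262)
print('pile yaw',edge_yaw('top','t0',m)); st('pile',m)
X=cloud('scene','s0');m=(abs(X[...,2]-.046)<.004)&(v>230)&(v<270)&(u>225)&(u<300);q=X[m][:,:2].astype(np.float32);print('pile scene',cv2.minAreaRect(q))
E
```

```text
post 200 [[0.4253, -0.1015, 0.0882], [0.514, -0.0845, 0.0933], [0.5274, 0.1817, 1.0806]]
red 41 [[0.4852, -0.1036, 0.0762], [0.4873, -0.0885, 0.0902], [0.4899, -0.0769, 0.0925]]
redtop 40 [[0.4852, -0.1012, 0.0868], [0.4874, -0.0884, 0.0902], [0.49, -0.0769, 0.0925]]
lip 292 [[0.4727, 0.0265, 0.0611], [0.5105, 0.0367, 0.0643], [0.5466, 0.0454, 0.0674]]
fence 308 [[0.4683, -0.052, 0.0453], [0.5118, -0.0445, 0.0518], [0.5514, -0.0241, 0.0581]]
(171, 165) [0.5404 0.0265 0.064 ]
(171, 340) [0.4804 0.0266 0.064 ]
(118, 163) [0.5408 0.0447 0.064 ]
(69, 62) [0.5833 0.0555 0.012 ]
(69, 475) [0.4346 0.055  0.012 ]
(685, 62) [ 0.5869 -0.1676  0.012 ]
(698, 475) [ 0.4382 -0.1692  0.012 ]
(108, 100) [0.5696 0.0413 0.012 ]
(648, 101) [ 0.5724 -0.154   0.012 ]
(112, 433) [0.4497 0.0397 0.012 ]
(659, 436) [ 0.4518 -0.1556  0.012 ]
pile yaw 1.343400592337348
pile 1481 [[0.4432, 0.2072, 0.0411], [0.4714, 0.2591, 0.046], [0.501, 0.3117, 0.05]]
pile scene ((0.47134852409362793, 0.2589999735355377), (0.065778449177742, 0.10934707522392273), 2.0229732990264893)
```

```bash
python3 -m crank '[[[8.5,0,0,2,0,0,0],[8.5,2.4,4.7,1,0,0,6.5],[8.5,2.4,4.7,0,0,0,6.5],[8.5,2.4,4.7,0,0,0,6.5],[8.5,2.4,4.7,0,0,0,6.5],[8.5,2.4,4.8,0,0,0,6.5],[8.5,2.4,4.8,0,0,0,6.5],[8.5,2.4,4.8,0,0,0,6.5],[8.5,2.4,4.8,0,0,0,6.5],[8.5,2.4,4.7,-2,0,0,6.5],[8.5,2.3,4.7,-3,0,0,6.4],[8.5,0,0,0,0,0,0]]]' 30
python3 -c "
from h import *
print(manip.get_obs()['joint_pos'])"
```

```text
clock: 1.6
position: [0.5115, -0.0834, 0.1752]
ee_rot: [0.699, 0.715, -0.0, -0.002]
ft_force: [0.4, -0.7, -0.7]
grip_width: 0.993
grasp_force: 0.0
[ 0.58831419  0.15698781 -0.55989713  1.74375885  0.0844176   1.26898742
  0.03077929]
```

```bash
python3 -m crank '[[[8.5,0,0,-3,0,0,-0.5],[8.5,0,0,-3,0,0,0],[8.5,0,0,0,0,0,0],[8.5,0,0,0,0,0,0]]]'
```

```text
clock: 2.1
position: [0.5124, -0.0887, 0.1188]
ee_rot: [0.706, 0.709, 0.0, 0.001]
ft_force: [0.4, -0.1, 0.6]
grip_width: 0.998
grasp_force: 0.0
```

```bash
python3 -m crank '[[[8.5,0,0,-2.7,0,0,0.4],[8.5,0,0,-2.7,0,0,0],[8.5,0,0,0,0,0,0],[5,0,0,0,0,0,0],[2.5,0,0,0,0,0,0],[2.5,0,0,0,0,0,0],[2.5,0,0,0,0,0,0],[2.5,0,0,0,0,0,0],[2.5,0,0,0,0,0,0]]]' 30
python3 -c "
from h import *
shot('top','t1');p=cv2.imread('pics/t1.png');cv2.imwrite('pics/t1j.png',cv2.resize(p[180:270,330:460],None,fx=5,fy=5))"
```

```text
clock: 3.22
position: [0.5118, -0.0883, 0.0635]
ee_rot: [0.703, 0.711, 0.0, -0.0]
ft_force: [0.4, 0.6, 0.0]
grip_width: 0.289
grasp_force: 0.0
```

```bash
python3 -m crank '[[[2.5,0,0,0,0,0,0]]]'
```

```text
clock: 3.4
position: [0.5119, -0.0883, 0.0635]
ee_rot: [0.703, 0.711, 0.0, -0.0]
ft_force: [0.0, 0.6, -0.2]
grip_width: 0.295
grasp_force: 0.0
```

```bash
python3 - <<'E'
from h import *
shot('scene','s1'); p=cv2.imread('pics/s1.png'); a=cv2.resize(p[110:260,320:460],None,fx=4,fy=4)
b=cv2.resize(cv2.imread('pics/t1j.png'),(240,166)); a[:166,:240]=b
cv2.imwrite('pics/s1j.png',a)
E
```

```text
(no output)
```

View pics/s1j.png

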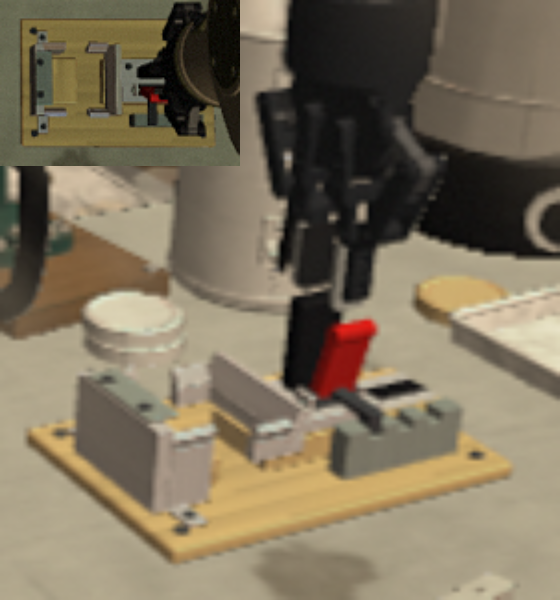

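```bash
python3 - <<'E'
from h import *
for a in [(350,295),(350,270),(315,280),(365,285),(360,330),(345,370),(310,300),(310,350)]: print(a,pt('scene','s1',320+a[0]//4,110+a[1]//4,0).round(3))
from h import *
o=manip.get_obs(); print(o['position'],o['joint_pos'],o['ft_force'])
E
```

```text
(350, 295) [ 0.488 -0.083  0.109]
(350, 270) [ 0.49  -0.083  0.123]
(315, 280) [ 0.526 -0.089  0.1  ]
(365, 285) [ 0.488 -0.093  0.112]
(360, 330) [ 0.485 -0.092  0.088]
(345, 370) [ 0.492 -0.091  0.061]
(310, 300) [ 0.516 -0.08   0.094]
(310, 350) [ 0.514 -0.082  0.065]
[ 0.51186673 -0.08831153  0.06350282] [ 0.5667423   0.27142184 -0.54440113  1.87036751  0.16132694  1.04322836
 -0.03113058] [ 0.73636722 -0.38856464 -0.12104891]
```

```bash
python3 -m crank '[[[8.5,0,0,0,0,0,0],[8.5,0,0,0,0,0,0],[8.5,0,0,0,0,0,0],[8.5,0,0,0,0,0,0],[8.5,0,0,0,0,0,0]]]'
python3 - <<'E'
from h import *
shot('scene','s2'); p=cv2.imread('pics/s2.png'); a=cv2.resize(p[70:240,340,].reshape(170,1,3),None,fx=1,fy=1) if 0 else cv2.resize(p[80:240,350:450],None,fx=3.75,fy=3.75,interpolation=cv2.INTER_CUBIC)
cv2.imwrite('pics/s2j.png',a)
X=cloud('scene','s2')
for a in [(v,u) for v in range(165,215,4) for u in (385,392,399,406,413,420)]: print(a,X[a].round(3),end=' ' if a[1]<420 else '\n')
E
```

```text
clock: 4.08
position: [0.5119, -0.0883, 0.0635]
ee_rot: [0.703, 0.711, 0.0, 0.0]
ft_force: [-0.9, 0.2, 0.2]
grip_width: 0.993
grasp_force: 0.0
(165, 385) [ 0.679 -0.167  0.067] (165, 392) [ 0.556 -0.091  0.125] (165, 399) [ 0.67  -0.203  0.064] (165, 406) [ 0.667 -0.223  0.062] (165, 413) [ 0.47  -0.078  0.158] (165, 420) [ 0.447 -0.076  0.167]
(169, 385) [ 0.682 -0.17   0.055] (169, 392) [ 0.554 -0.091  0.116] (169, 399) [ 0.669 -0.204  0.054] (169, 406) [ 0.671 -0.228  0.049] (169, 413) [ 0.756 -0.322  0.002] (169, 420) [ 0.447 -0.077  0.158]
(173, 385) [ 0.68  -0.17   0.044] (173, 392) [ 0.638 -0.159  0.062] (173, 399) [ 0.671 -0.207  0.042] (173, 406) [ 0.673 -0.231  0.037] (173, 413) [ 0.468 -0.079  0.141] (173, 420) [ 0.455 -0.086  0.144]
(177, 385) [ 0.683 -0.173  0.032] (177, 392) [ 0.671 -0.186  0.034] (177, 399) [ 0.668 -0.206  0.032] (177, 406) [ 0.668 -0.228  0.028] (177, 413) [ 0.467 -0.079  0.132] (177, 420) [ 0.458 -0.09   0.134]
(181, 385) [ 0.68  -0.172  0.022] (181, 392) [ 0.67  -0.187  0.023] (181, 399) [ 0.67  -0.209  0.019] (181, 406) [ 0.672 -0.233  0.014] (181,
[... 994 characters left out ...]
0.489 -0.087  0.066] (201, 413) [ 0.589 -0.194  0.001] (201, 420) [ 0.582 -0.209  0.001]
(205, 385) [ 0.512 -0.05   0.053] (205, 392) [ 0.524 -0.079  0.042] (205, 399) [ 0.497 -0.076  0.055] (205, 406) [ 0.494 -0.093  0.052] (205, 413) [ 0.529 -0.143  0.027] (205, 420) [ 0.522 -0.158  0.027]
(209, 385) [ 0.504 -0.045  0.048] (209, 392) [ 0.491 -0.054  0.052] (209, 399) [ 0.498 -0.079  0.044] (209, 406) [ 0.486 -0.088  0.047] (209, 413) [ 0.497 -0.117  0.037] (209, 420) [ 0.502 -0.141  0.029]
(213, 385) [ 0.498 -0.042  0.042] (213, 392) [ 0.479 -0.046  0.05 ] (213, 399) [ 0.495 -0.077  0.036] (213, 406) [ 0.486 -0.089  0.037] (213, 413) [ 0.464 -0.089  0.048] (213, 420) [ 0.473 -0.117  0.038]
```

View pics/s2j.png

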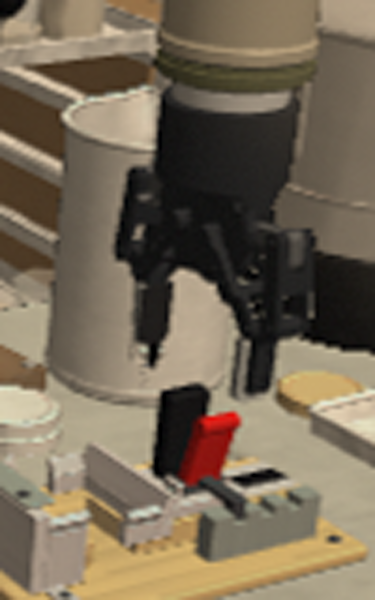

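The crop shows the open fingertips standing above the post (180,390) and lever (215,425). Depth puts the tips at z≈0.11, so the reported TCP lies about 35 mm below them. I'll go by the camera and descend further.

```bash
python3 -m crank '[[[8.5,0,0,-1.8,0,0,0],[8.5,0,0,-1.8,0,0,0],[8.5,0,0,0,0,0,0],[5,0,0,0,0,0,0],[2.5,0,0,0,0,0,0],[2.5,0,0,0,0,0,0],[2.5,0,0,0,0,0,0],[2.5,0,0,0,0,0,0],[2.5,0,0,0,0,0,0]]]' 30
```

```text
clock: 5.25
position: [0.5125, -0.0885, 0.0283]
ee_rot: [0.703, 0.711, 0.0, 0.001]
ft_force: [-0.8, 0.2, 6.3]
grip_width: 0.37
grasp_force: 34.0
```

```bash
python3 -m crank '[[[2.5,0,-0.5,0,0,0,0],[2.5,0.01,-0.7,0,0,0,0],[2.5,0.01,-0.7,0,0,0,0],[2.5,0.01,-0.7,0,0,0,0],[2.5,0.01,-0.7,0,0,0,0],[2.5,0.01,-0.5,0,0,0,0],[2.5,0.01,-0.25,0,0,0,0],[2.5,0,0,0,0,0,0],[2.5,0,0,0,0,0,0]]]'
```

```text
clock: 6.38
position: [0.513, -0.1291, 0.0283]
ee_rot: [0.703, 0.711, 0.0, 0.001]
ft_force: [-0.3, -0.5, 6.4]
grip_width: 0.367
grasp_force: 33.9
```

```bash
python3 -m crank '[[[4,0,0,0,0,0,0],[8.5,0,0,0,0,0,0],[8.5,0,0,0,0,0,0],[8.5,0,0,0,0,0,0],[8.5,0,0,4,0,0,0],[8.5,0,0,5,0,0,0],[8.5,0,4,4,0,0,0],[8.5,-0.5,6,0,0,0,0],[8.5,-0.5,6,0,0,0,0],[8.5,-0.5,6,0,0,0,0],[8.5,-0.5,6,0,0,0,0],[8.5,-0.5,6,0,0,0,0],[8.5,-0.5,3,0,0,0,0],[8.5,0,0,0,0,0,0],[8.5,0,0,0,0,0,0]]]' 30
python3 - <<'E'
from h import *
shot('top','t2'); p=cv2.imread('pics/t2.png'); cv2.imwrite('pics/t2j.png',cv2.resize(p[180:270,200:460],None,fx=3,fy=3,interpolation=cv2.INTER_CUBIC))
X=cloud('top','t2'); v,u=np.indices(p.shape[:2])
J=(u>335)&(u<452)&(v>185)&(v<265)
def st(n,m): q=X[m]; print(n,m.sum(),np.percentile(q,[2,50,98],axis=0).round(4).tolist())
b,g,r=[p[...,i].astype(int) for i in range(3)]
red=J&(r>110)&(g<60); st('red',red)
st('fence',J&(u>400)&(u<418)&(X[...,2]>.045)&(X[...,2]<.06))
shot('scene','s3'); q=cv2.imread('pics/s3.png'); cv2.imwrite('pics/s3j.png',cv2.resize(q[90:290,215:455],None,fx=3,fy=3))
E
```

```text
clock: 8.25
position: [0.4828, 0.2404, 0.1575]
ee_rot: [0.703, 0.711, -0.0, 0.0]
ft_force: [-0.3, 0.6, -0.1]
grip_width: 0.998
grasp_force: 0.0
red 42 [[0.4845, -0.1412, 0.0859], [0.4881, -0.1298, 0.0893], [0.4907, -0.1172, 0.0944]]
fence 314 [[0.4694, -0.093, 0.0453], [0.5101, -0.085, 0.0519], [0.5518, -0.0658, 0.0574]]
```

View pics/s3j.png

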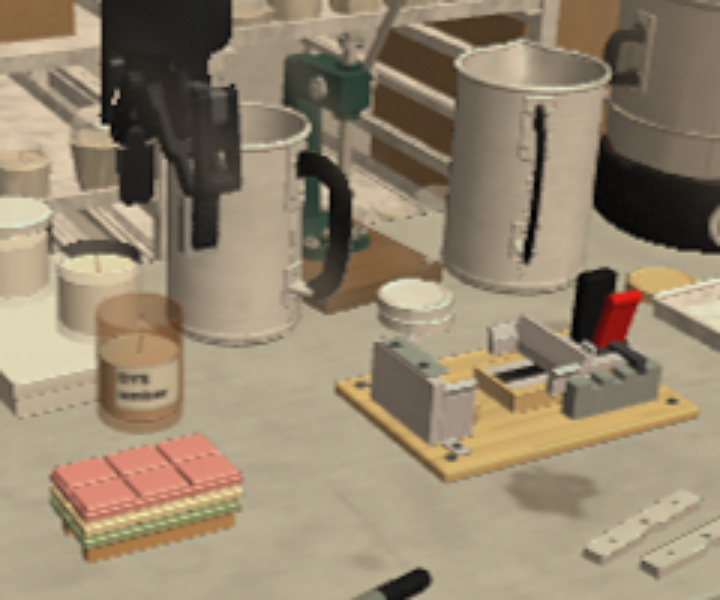

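The scene crop shows the lever (620,315) standing out from the post at rest, and the fence moved 40.7 mm, so it is latched. The pile at (150,490) is untouched, with the gripper tips at about (140,200) and (205,245). Next I check the fingertip offset.

```bash
python3 - <<'E'
from h import *
X=cloud('scene','s3'); o=manip.get_obs(); print(o['position'],o['joint_pos'])
q=X.reshape(-1,3); m=(abs(q[:,0]-.483)<.07)&(abs(q[:,1]-.24)<.03)&(q[:,2]>.1)&(q[:,2]<.4); q=q[m]
for a,b in [(.40,.47),(.47,.54)]:
    k=q[(q[:,0]>a)&(q[:,0]<b)]; z=np.percentile(k[:,2],0.5); t=k[k[:,2]<z+.03]; print(z,k[:,2].min(),np.percentile(t,[5,50,95],axis=0).round(4).tolist())
E
```

```text
[0.48309695 0.23979048 0.15755059] [ 0.14591121  0.25973911 -0.79422372  1.70982382  0.19474862  1.25335353
 -0.68281342]
0.20718184217677219 0.20351529365624949 [[0.4253, 0.2296, 0.2063], [0.43, 0.2422, 0.222], [0.4361, 0.2494, 0.2355]]
0.2055395008196336 0.2037150847735218 [[0.523, 0.2288, 0.2063], [0.5255, 0.2403, 0.2204], [0.5288, 0.2506, 0.2337]]
```

```bash
python3 -m crank '[[[8.5,-0.5,1,-5,0,0,0.3],[8.5,-0.5,0.9,-5,0,0,0],[8.5,0,0,-4,0,0,0],[8.5,0,0,-2.5,0,0,0],[8.5,0,0,-2,0,0,0],[8.5,0,0,0,0,0,0],[8.5,0,0,0,0,0,0]]]' 30
python3 - <<'E'
from h import *
shot('scene','s4'); q=cv2.imread('pics/s4.png'); cv2.imwrite('pics/s4j.png',cv2.resize(q[190:300,200:330],None,fx=5,fy=5,interpolation=cv2.INTER_CUBIC))
E
```

```text
clock: 9.22
position: [0.4733, 0.2604, -0.0265]
ee_rot: [0.701, 0.713, 0.001, 0.0]
ft_force: [0.6, 0.6, -0.4]
grip_width: 0.997
grasp_force: 0.0
```

View pics/s4j.png

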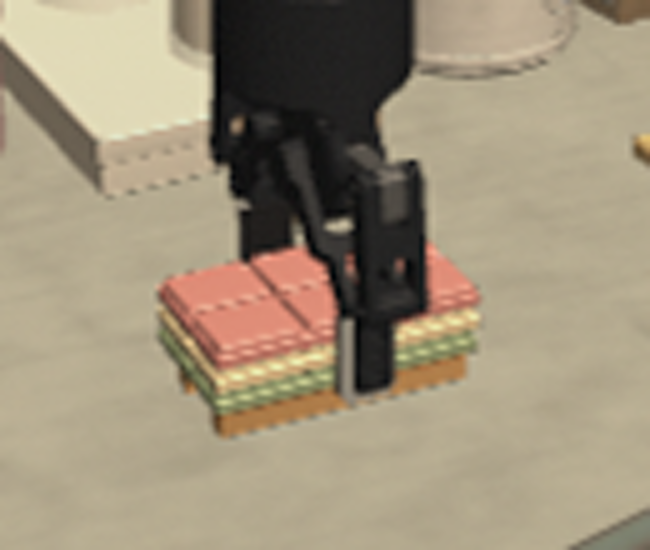

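The fingers straddle the pile's middle, with the near finger at (375,350) and its tip a little below the green bar. I'll go down 3 mm, close and lift.

```bash
python3 -m crank '[[[8.5,-0.05,-0.1,-0.3,0,0,0],[8.5,0,0,0,0,0,0],[6.5,0,0,0,0,0,0],[5,0,0,0,0,0,0],[5,0,0,0,0,0,0],[5,0,0,0,0,0,0],[5,0,0,0,0,0,0],[5,0,0,0,0,0,0]]]' 60
python3 -m crank '[[[5,0,0,0.5,0,0,0],[5,0,0,1.5,0,0,0],[5,0,0,2.5,0,0,0],[5,0,0,3,0,0,0],[5,0,0,2.5,0,0,0],[5,0,0,1,0,0,0],[5,0,0,0,0,0,0],[5,0,0,0,0,0,0],[5,0,0,0,0,0,0]]]'
```

```text
clock: 10.28
position: [0.4724, 0.2594, -0.0301]
ee_rot: [0.701, 0.713, 0.0, 0.0]
ft_force: [0.4, -1.3, 5.2]
grip_width: 0.699
grasp_force: 65.5
clock: 11.4
position: [0.4714, 0.2589, 0.0786]
ee_rot: [0.701, 0.713, -0.001, -0.0]
ft_force: [0.7, 0.4, -1.5]
grip_width: 0.696
grasp_force: 65.1
```

```bash
python3 -m crank '[[[5,0.3,-2,0,0,0,-0.1],[5,0.5,-4,0,-2.5,0,-0.1],[5,0.5,-4,0,-2.5,0,0],[5,0.5,-4,0,-2.5,0,0],[5,0.5,-4,0,-2.5,0,0],[5,0.5,-4,0,-2.5,0,0],[5,0.5,-4,0,-2.5,0,0],[5,0.5,-3,0,-2.5,0,0],[5,0.2,-1.6,0,-2.5,0,0],[5,0,0,0,0,0,0],[5,0,0,0,0,0,0]]]'
cat > pose.py <<'E'
from h import *
import sys
f=sys.argv[1]
P,d=shot('scene','s'+f); X=cloud('scene','s'+f); h=cv2.cvtColor(P,cv2.COLOR_RGB2HSV)
c=X[...,:2]; near=(abs(X[...,0]-.511)<.06)&(abs(X[...,1]+.04)<.09)
m=near&((h[...,0]<8)|(h[...,0]>172))&(h[...,1]>70)&(h[...,2]>120)&(X[...,1]>-.105)
q=X[m]; print(m.sum(), np.percentile(q,[2,50,98],axis=0).round(4).tolist())
for _ in range(3):
    A=np.c_[q[:,:2],np.ones(len(q))]; s=np.linalg.lstsq(A,q[:,2],rcond=None)[0]; r=q[:,2]-A@s; q=q[abs(r)<max(.003,1.5*r.std())]
print('dz/dx,dz/dy deg',np.degrees(np.arctan(s[:2])).round(2),len(q),np.percentile(q,[1,50,99],axis=0).round(4).tolist())
P,d=shot('top','t'+f); X=cloud('top','t'+f); h=cv2.cvtColor(P,cv2.COLOR_RGB2HSV)
near=(abs(X[...,0]-.511)<.06)&(abs(X[...,1]+.04)<.09)
m=near&((h[...,0]<8)|(h[...,0]>172))&(h[...,1]>70)&(h[...,2]>120)&(X[...,1]>-.105)
q=X[m]; 
if len(q): print('top',len(q),np.percentile(q,[1,50,99],axis=0).round(4).tolist())
a=cv2.resize(cv2.imread(f'pics/s{f}.png')[100:250,300:440],None,fx=4,fy=4,interpolation=cv2.INTER_CUBIC)
b=cv2.resize(cv2.imread(f'pics/t{f}.png')[180:270,330:460],None,fx=1.8,fy=1.8); 
c=np.zeros((600,800,3),np.uint8); c[:,:560]=a; c[:b.shape[0],560:560+b.shape[1]]=b
cv2.imwrite(f'pics/c{f}.png',c)
E
python3 pose.py 5
```

```text
clock: 12.78
position: [0.512, -0.0464, 0.0795]
ee_rot: [0.691, 0.701, -0.123, 0.122]
ft_force: [-0.9, -0.3, -1.0]
grip_width: 0.698
grasp_force: 65.0
469 [[0.4791, -0.0685, 0.1286], [0.5054, 0.0007, 0.1416], [0.5387, 0.0284, 0.1677]]
dz/dx,dz/dy deg [  0.36 -19.86] 394 [[0.4812, -0.0694, 0.1306], [0.5084, 0.0007, 0.142], [0.5403, 0.0287, 0.1675]]
top 127 [[0.5015, -0.072, 0.1611], [0.5269, -0.0629, 0.167], [0.5386, -0.0508, 0.1723]]
```

View pics/c5.png

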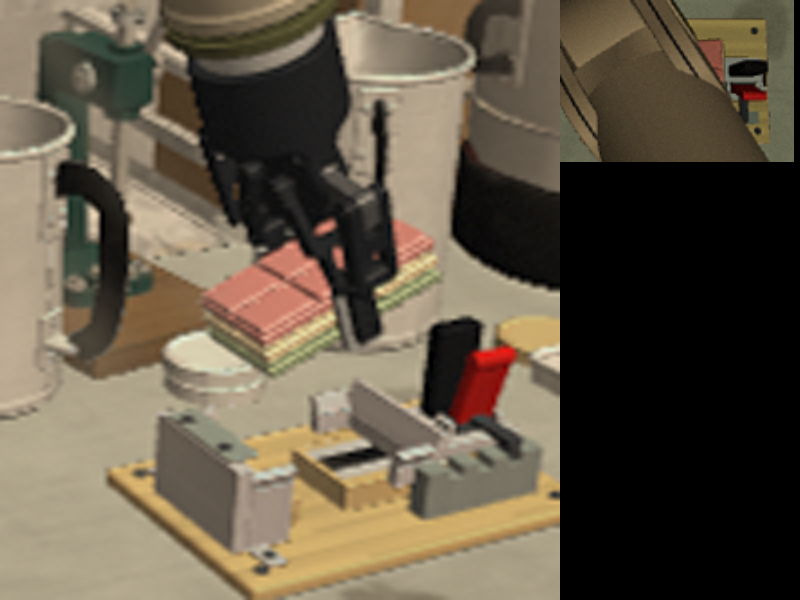

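The pile is tilted −19.9° in one piece, its low end at (270,370) toward the end wall; measured centre is near y −0.026, z 0.136. I'll check the jig's x in the same camera while backing off and descending.

```bash
python3 -m crank '[[[5,0,-0.6,-1.5,0,0,0],[5,0,-0.5,-2.5,0,0,0],[5,0,0,-1.5,0,0,0],[5,0,0,-1,0,0,0],[5,0,0,0,0,0,0],[5,0,0,0,0,0,0]]]'
python3 pose.py 6; python3 - <<'E'
from h import *
for f in ('s0','s3'):
    X=cloud('scene',f); q=X.reshape(-1,3)
    m=(q[:,2]>.061)&(q[:,2]<.069)&(abs(q[:,0]-.511)<.06)&(abs(q[:,1]-.033)<.03); k=q[m]; print(f,len(k),np.percentile(k,[1,50,99],axis=0).round(4).tolist(),cv2.minAreaRect(k[:,:2].astype(np.float32)))
X=cloud('scene','s6')
E
```

```text
clock: 13.62
position: [0.5125, -0.0576, 0.0151]
ee_rot: [0.692, 0.701, -0.123, 0.122]
ft_force: [0.4, -0.1, -3.2]
grip_width: 0.697
grasp_force: 65.0
454 [[0.4811, -0.0811, 0.0635], [0.5067, -0.0093, 0.0771], [0.5396, 0.0174, 0.1035]]
dz/dx,dz/dy deg [  0.82 -20.16] 375 [[0.4822, -0.0815, 0.0656], [0.5081, -0.0099, 0.0777], [0.5399, 0.0177, 0.1038]]
top 89 [[0.5136, -0.0807, 0.0982], [0.53, -0.0743, 0.1024], [0.5381, -0.0614, 0.1071]]
s0 134 [[0.4754, 0.0238, 0.0613], [0.5077, 0.0347, 0.0635], [0.5438, 0.0444, 0.0662]] ((0.5084696412086487, 0.03408956900238991), (0.02111765742301941, 0.07423096150159836), 89.84437561035156)
s3 140 [[0.4714, 0.0246, 0.0611], [0.5065, 0.0364, 0.0635], [0.5396, 0.0445, 0.066]] ((0.5042271614074707, 0.034351229667663574), (0.07118755578994751, 0.020189274102449417), 0.7608367800712585)
```

View pics/c6.png

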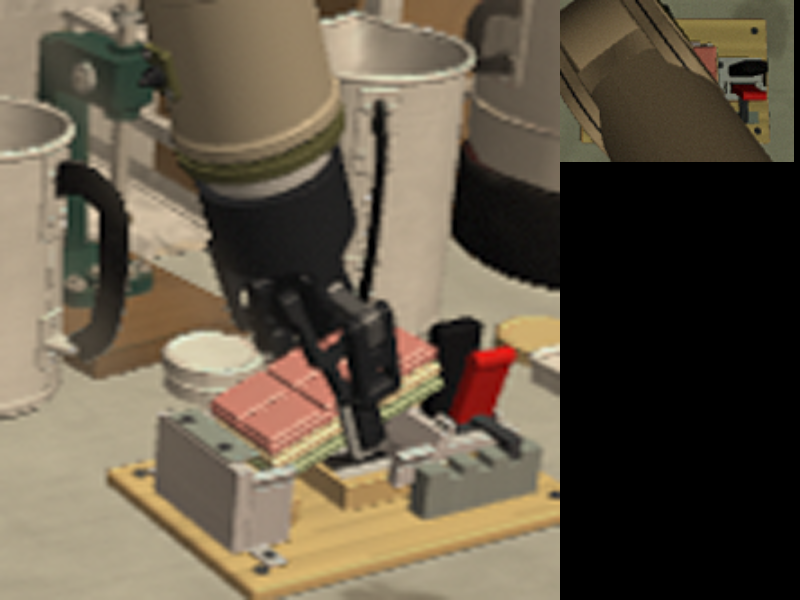

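The low end at (275,460) hangs just before the lip at (215,430), and the rear end clears the fence. By the grip geometry the low edge is about 11 mm above the bed, so I feel for contact.

```bash
python3 -m crank '[[[5,-0.08,0,-0.4,0,0,0],[5,0,0,-0.4,0,0,0],[5,0,0,-0.1,0,0,0],[5,0,0,0,0,0,0],[5,0,0,0,0,0,0]]]'; for i in 1 2; do python3 -m crank '[[[5,0,0,-0.1,0,0,0],[5,0,0,0,0,0,0]]]' | grep -E 'pos|ft'; done
```

```text
clock: 14.35
position: [0.5112, -0.0578, 0.0056]
ee_rot: [0.692, 0.701, -0.124, 0.122]
ft_force: [-0.2, 0.1, -1.5]
grip_width: 0.695
grasp_force: 65.0
position: [0.5111, -0.0578, 0.0045]
ft_force: [-0.2, 0.1, -1.3]
position: [0.5112, -0.0578, 0.0035]
ft_force: [-0.0, -0.0, -1.9]
```

```bash
for i in 1; do python3 -m crank '[[[5,0.05,0,-0.05,0,0,0],[5,0,0,0,0,0,0]]]' | grep -E 'pos|ft';  python3 -m crank '[[[5,0,0,-0.05,0,0,0],[5,0,0,0,0,0,0]]]' | grep -E 'pos|ft'; done
```

```text
position: [0.5115, -0.0579, 0.0032]
ft_force: [-2.6, -0.7, 0.8]
position: [0.5115, -0.058, 0.0028]
ft_force: [-4.8, -0.3, 6.1]
```

```bash
python3 -m crank '[[[5,0.03,0,0.1,0,0,0],[5,0,0,0,0,0,0],[5,0,0.3,0,0,0,0],[5,0,0.3,0,0,0,0],[5,0,0,0,0,0,0]]]'| grep -E 'pos|ft'; python3 -m crank '[[[5,0,0.3,0,0,0,0],[5,0,0.2,0,0,0,0],[5,0,0.1,0,0,0,0],[5,0,0,0,0,0,0]]]'| grep -E 'pos|ft'
```

```text
position: [0.512, -0.0513, 0.0035]
ft_force: [1.1, -0.1, -2.2]
position: [0.512, -0.0457, 0.0036]
ft_force: [0.1, -0.3, -2.1]
```

```bash
python3 -m crank '[[[5,0,0.1,0,0,0,0],[5,0,0.1,0,0,0,0],[5,0,0,0,0,0,0]]]'| grep -E 'pos|ft'; for i in 1 2 ; do python3 -m crank '[[[5,0,0.1,0,0,0,0],[5,0,0,0,0,0,0]]]'| grep -E 'pos|ft'; done
```

```text
position: [0.512, -0.0437, 0.0035]
ft_force: [-0.3, 0.0, -2.3]
position: [0.5119, -0.0433, 0.0036]
ft_force: [-1.0, -2.1, -1.5]
position: [0.5118, -0.0433, 0.0037]
ft_force: [0.3, -5.7, 0.3]
```

```bash
python3 -m crank '[[[5,0,-0.2,0.02,0,0,0],[5,0,0,0,0,0,0]]]'| grep -E 'pos|ft'; python3 -m crank '[[[5,0,0.26,-0.29,2.5,0,0],[5,0,0.26,-0.29,2.5,0,0],[5,0,0,0,0,0,0],[5,0,0,0,0,0,0]]]'| grep -E 'pos|ft|ee'; python3 -m crank '[[[5,0,0.26,-0.28,2.5,0,0],[5,0,0.26,-0.28,2.5,0,0],[5,0,0,0,0,0,0],[5,0,0,0,0,0,0]]]'| grep -E 'pos|ft|ee'
```

```text
position: [0.5121, -0.0434, 0.0037]
ft_force: [-0.7, 0.3, -1.9]
position: [0.5121, -0.0384, -0.0019]
ee_rot: [0.696, 0.706, -0.093, 0.092]
ft_force: [0.6, -1.4, -2.1]
position: [0.512, -0.0331, -0.0076]
ee_rot: [0.699, 0.709, -0.062, 0.062]
ft_force: [0.3, -2.0, -2.8]
```

```bash
python3 -m crank '[[[5,0,0.23,-0.26,2.5,0,0],[5,0,0.23,-0.26,2.5,0,0],[5,0,0,0,0,0,0],[5,0,0,0,0,0,0]]]'| grep -E 'pos|ft|ee'; python3 -m crank '[[[5,0,0.26,-0.25,2.5,0,0],[5,0,0,0,0,0,0],[5,0,0,0,0,0,0]]]'| grep -E 'pos|ft|ee'
```

```text
position: [0.512, -0.0283, -0.0128]
ee_rot: [0.701, 0.712, -0.031, 0.031]
ft_force: [0.4, -0.3, -2.2]
position: [0.512, -0.0259, -0.0152]
ee_rot: [0.702, 0.712, -0.016, 0.016]
ft_force: [-0.3, -0.1, -2.3]
```

```bash
python3 -m crank '[[[5,0,0.13,-0.12,1.3,0,0],[5,0,0.13,-0.12,1.3,0,0],[5,0,0,0,0,0,0],[5,0,0,0,0,0,0]]]'| grep -E 'pos|ft|ee'; for i in 1 2; do python3 -m crank '[[[5,0,0,-0.04,0,0,0],[5,0,0,0,0,0,0],[5,0,0,0,0,0,0]]]'| grep -E 'pos|ft|ee';done
```

```text
position: [0.5119, -0.0238, -0.0178]
ee_rot: [0.702, 0.712, 0.001, -0.001]
ft_force: [-0.5, -0.4, -1.5]
position: [0.512, -0.0236, -0.0181]
ee_rot: [0.702, 0.712, 0.001, -0.001]
ft_force: [-1.4, -0.2, 1.1]
position: [0.512, -0.0236, -0.0181]
ee_rot: [0.702, 0.712, 0.0, -0.0]
ft_force: [-4.5, -0.9, 8.1]
```

```bash
python3 -m crank '[[[6.5,0,0,0,0,0,0],[7.5,0,0,0,0,0,0],[8,0,0,0,0,0,0],[8,0,0,0,0,0,0],[8,0,0,0.5,0,0,0],[8,0,0,1.5,0,0,0],[8,0,0,3,0,0,0],[8,0,0,5,0,0,0],[8,0,0,5,0,0,0],[8,-3,-4,2,0,0,0],[8,-3,-4,0,0,0,0],[8,-3,-4,0,0,0,0],[8,-3,-4,0,0,0,0],[8,0,0,0,0,0,0],[8,0,0,0,0,0,0]]]' 20; python3 pose.py 7
```

```text
clock: 22.6
position: [0.3925, -0.1831, 0.1523]
ee_rot: [0.702, 0.712, 0.001, -0.0]
ft_force: [-0.1, 1.1, 0.4]
grip_width: 0.938
grasp_force: 0.0
593 [[0.4809, -0.0749, 0.0512], [0.5037, -0.0286, 0.0572], [0.5366, 0.0189, 0.0594]]
dz/dx,dz/dy deg [0.92 0.1 ] 527 [[0.4807, -0.0764, 0.0539], [0.5072, -0.0268, 0.0573], [0.5377, 0.0205, 0.0594]]
top 1131 [[0.4822, -0.0748, 0.053], [0.5107, -0.0259, 0.0582], [0.5383, 0.0238, 0.0628]]
```

View pics/c7.png

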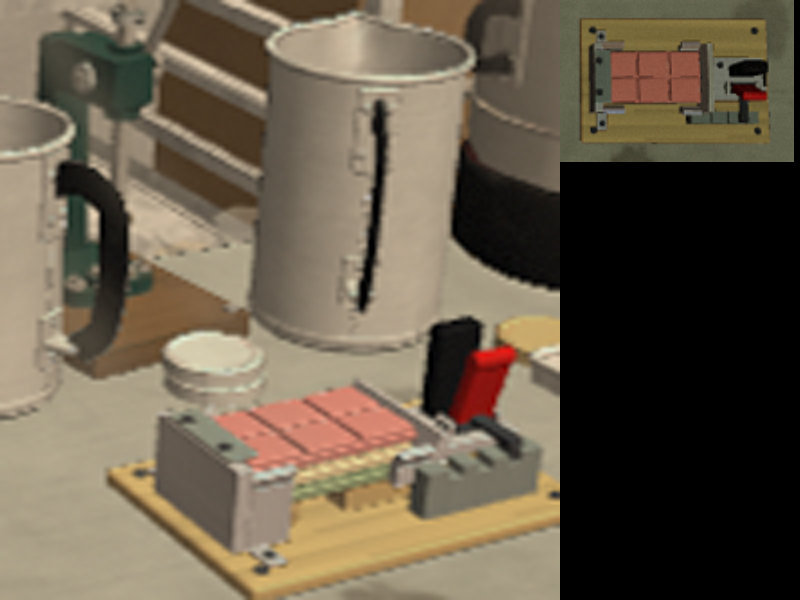

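The pile lies flat in the jig at (330,430): top face at z≈0.058, tucked under the lip, in the order green, cream, rose. The fence is latched with the lever (485,385) at rest, and the gripper is clear.

```bash
python3 -c "
from h import *
print(job.hand_in())"
```

```text
the job is handed in; nothing more can be done
None
```

The job is handed in, with no verdict returned: in the last pictures the fence is latched in its last notch and the three bars lie flat in order under the lip, and the arm never went near the jar, beaker or tape roll.

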